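# Hang a washed bottle mouth-down on an air-drying spigot

### The arm

A 6-joint arm with a two-finger parallel gripper is mounted at the origin on a cart in front of the work surface, level with it; the furniture and walls round the work are solid. World frame = base frame: x ahead of the robot, y to its left, z up, the work surface at z = 0. Lengths are in mm, angles in degrees, forces in N, time in s.
With the tool pointing down it reaches from about 350 to 850 mm from the base axis. Payload 8.1 kg.
Tool frame: the origin (TCP) lies between the finger pads; the fingertips stand 11 mm ahead of it and the grasp point (between the pads) lies 8 mm behind it; z points along the fingers, y is the line along which they close (so a half turn about z gives the same grasp; the last joint's range is limited). The gripper opens to 85 mm and grips with 20 to 120 N. Pads are 22 mm wide; open, the fingers measure 114 mm over their backs; the gripper's body (76 mm by 85 mm) begins 54 mm behind the grasp point. The pads swing forward as they close: fully open they stand 13 mm farther back than shut.
Start: joints at [-78.633, 7.471, 85.268, -0, 87.261, -4.893], TCP at [168.024, -575.998, 242.292] pointing down, gripper open.
Joint ranges: [-169.43, 169.43], [-51.17, 129.36], [1.28, 143.12], [-76.62, 256.62], [0, 156.53], [-152.29, 152.29]. Speed limits (degrees/s): [136.94, 136.94, 159.86, 180, 180, 180].

### API

Orientations are given as [roll, pitch, yaw] about the fixed x, y, z axes, in that order (R = Rz(yaw) Ry(pitch) Rx(roll)).
In Python, from bench import r, snapshot, get_calibration gives the robot as it stands.
- The arm moves only by the tool step_arm, never from a script. Its argument "rows" is a list of rows, each a list of 2 entries, a list of its own where there are three numbers: the shift along the tool's x, y, z in mm, then the turn about the tool's z in degrees. In form: [[[tx, ty, tz], yaw], ...]. A call has 1 to 12 rows; each row is the pose to reach, as a shift and turn from the pose commanded when the call began, along the tool's axes at that moment; what a row does not reach only later rows make up. A row lasts 1/10 s, in which the tool goes at most 50 mm and 8.59 degrees, less where a joint would pass 70% of its speed; a pose out of reach is approached as far as the arm can. A call with a gripper value outside its range is refused whole. "fingers" is the opening, from 0 (shut) to 1 (fully open), set as the call begins (left out, the last holds). The fingers move at their own pace and stop on an object; "squeeze" is the grip in N (left out, the last holds). Time passes only in rows, so rows that repeat a pose let the fingers close. It gives the time, the measured TCP pose, the force, the opening and the grip force at its end, in the units of the state.
- r.sense(): the state, without advancing time (a new reading comes with each control period).
- snapshot(name): name is "scene" or "top"; returns the picture (420x560x3 uint8, blue, green, red); there is no depth.
- get_calibration(name): a dict with "fovy" (degrees; the focal length in pixels is half the picture's height over the tangent of half this angle, whatever the lens; pixels are square), "cx", "cy" (the principal point, pixels), "eye" and "orientation" of the camera in the world. Camera axes: x right, y up, looking along -z (the intrinsics and any distortion apply to the point x, -y, -z); pixel columns grow to the right and rows downward; lengths in mm; the calibration is good to about 2 mm. A picture is of the moment at which its call begins. get_calibration takes no time and is no camera call.
- r.hand_in(): hands the job in; it is judged then, once.
The state is a dict: "time": time; "joint_pos": joint angles; "qd": joint speeds; "joint_efforts": joint torques, N m; "tool_pos": TCP position; "tcp_rot": TCP orientation; "ft_force": force on the tool from outside, world axes, zero at the start; "wrist_torque": the same for the moment, N m; "finger_gap": finger opening in mm; "grip_force": force on a finger pad.
Only numpy, scipy, OpenCV 4.12 (cv2) and the standard library are available. Lean on these libraries where they do the work, as an engineer would, in place of code of your own. Each camera call takes 0.05 s, during which the arm holds its last target. There are 200 camera calls.

### The job

The washed bottle lying in the cradle has to go on the free drying spigot. Turn it mouth down, slide its neck over the spigot and lower it, without dropping it, until it rests on the raised sliding sleeve; let go of it there. Then, with the fingers above it, press gently on its upturned base until the sleeve is fully home on the stand, and come away. Leave the bottle that already hangs on the other spigot as it is.

Things in the scene. Friction and masses are not known exactly. Their poses are not given: they have to be found in the camera images.
- bottle_center (a point): Centre, 65 mm from either end, of the loose white capless plastic bottle lying in the cradle: 130 mm long, 0.1 to 0.16 kg, heavier at the base end. Body 44 mm diameter over the 90 mm from its flat closed base, then shoulder and neck 23 mm. z runs along its axis, base to mouth. At the start the mouth points roughly away from the robot and 15 degrees down.
- bottle_mouth (a point): Centre of that bottle's open mouth, on the plane of its rim, 65 mm along the bottle's +z from bottle_center; same axes. Lip 27 mm outside diameter, round bore of the neck 18 mm; the spigot fits in 64 mm deep.
- cradle: Fixed cradle: plate 125 x 62 x 8 mm, origin centred under it, x along the bottle towards its mouth. Two grey V-supports, each 8 mm long, hold the bottle's body from below 10 mm and 84 mm from its base; between them it is free to be grasped. They reach 28 mm to each side of the bottle's axis. That axis is 64 mm above the worktop over the origin and falls 15 degrees towards +x.
- spigot_free: Free drying stand, fixed: steel base 88 mm diameter, 14 mm high, short brass nipple at +x; upright spigot 13 mm diameter, domed tip 90 mm above the worktop. Origin on its axis at the worktop. A grey sleeve, 31 mm diameter, 12 mm high, rides on it: top 38 to 54 mm above the worktop at the start (varies). It stays put under a bottle's weight; about 6 N slides it down to its stop.
- spigot_free_home (a point): Point on the free spigot's axis 26 mm above the worktop: the top of the sleeve when it is fully home on the base, and so where the centre of the bottle's mouth must finally be; z up.
- spigot_used: A second stand like it, fixed, its sleeve already home, with a like bottle hanging on it mouth down, base 156 mm above the worktop. Origin on its axis at the worktop. The two stands may be either way round.
- parked_center (a point): Centre of the like bottle that already hangs on the other stand, half-way along its axis; to be left alone.
Things that resemble listed ones, but are neither listed nor needed, are in the scene too. What is shaped like the part that bears bottle_center but green or yellow is not meant.

How it is judged:
By the outcome, as a careful person would: the job done as asked, in the order asked, and still so for the second after the job is handed in, with the robot touching nothing.
It also fails if it takes over 64 s, if anything falls off the work surface, if the arm or the gripper's body presses on something with over 40 N, if the wrist force passes 120 N, or if a joint passes its speed limit or range.

## Working session

There is one attempt and no reset: what is moved stays moved. The work goes in short steps, Python scripts to look and compute and a tool call to move; the robot and the scene stay as the last step left them, time stands still between calls to the robot, and variables do not carry over. Pictures are saved under pics/ and viewed, at most 10 in all, crops included, and the job is handed in when it is done.

Besides the shell and the picture viewer there is one more tool, called after "Request:" as name(argument=value, ...) on one line, values as JSON. step_arm: Moves the arm, as the interface text tells. Its arguments: {"type":"object","properties":{"rows":{"type":"array"},"fingers":{"type":"number"},"squeeze":{"type":"number"}},"required":["rows"]}

```bash
mkdir -p pics; ls; python3 - <<'E'
from bench import r,snapshot,get_calibration
import cv2
for n in("scene","top"):
    cv2.imwrite(f"pics/{n}0.png",snapshot(n)); print(get_calibration(n))
print(r.sense())
E
```

```text
pics
{'fovy': 45.69894506151748, 'cx': 281.3674270042877, 'cy': 207.19176978436042, 'eye': array([-515.70945706, -830.91434969,  904.7578035 ]), 'orientation': array([ 54.67979217,  -0.29131672, -57.30437131])}
{'fovy': 48.40175996930171, 'cx': 276.618424812207, 'cy': 214.03115727180105, 'eye': array([ 166.02289845, -220.77153741, 1806.84499353]), 'orientation': array([ 11.48826386,   0.42747128, -88.56859991])}
{'time': 0.1, 'joint_pos': array([-7.86333359e+01,  7.51123828e+00,  8.53249416e+01,  3.60151936e-04,
        8.72610837e+01, -4.89178528e+00]), 'qd': array([-0.03667496, -0.08913598, -0.28300384, -0.0398426 , -0.04445507,
       -0.01592621]), 'joint_efforts': array([ 1.09989287e-03, -5.70949996e+01, -5.01943910e+01, -1.05879153e-04,
        8.06446478e-03, -3.83681993e-05]), 'tool_pos': array([ 167.92242624, -575.51536507,  241.32631726]), 'tcp_rot': array([-1.79903121e+02, -8.65245827e-03,  1.62584245e+01]), 'ft_force': array([ 0.70590693, -0.35001542, -1.04610017]), 'wrist_torque': array([ 0.03326537,  0.01006473, -0.01711133]), 'grip_force': 0.0, 'finger_gap': 85.77591362752194}
```

View pics/scene0.png

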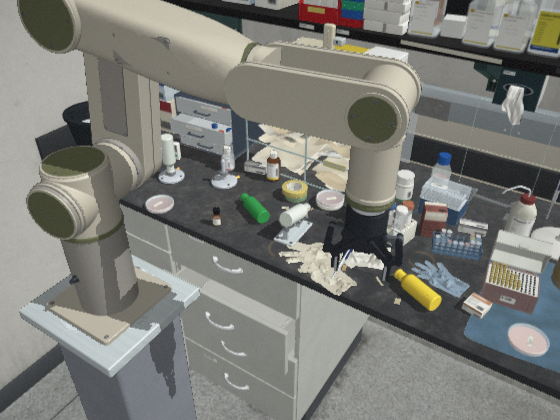

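View pics/top0.png

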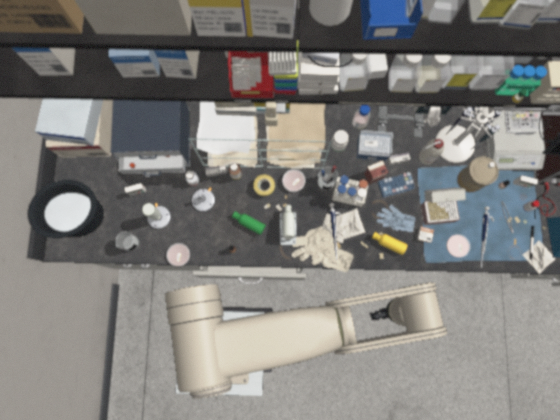

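```bash
python3 - <<'E'
import cv2
a=cv2.imread("pics/scene0.png")[125:250,150:325]; b=cv2.imread("pics/top0.png")[160:270,110:310]
cv2.imwrite("pics/sc.png",cv2.resize(a,None,fx=4.5,fy=4.5,interpolation=2)[:600,:800]); cv2.imwrite("pics/tc.png",cv2.resize(b,None,fx=4,fy=4,interpolation=2))
E
```

```text
(no output)
```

View pics/sc.png

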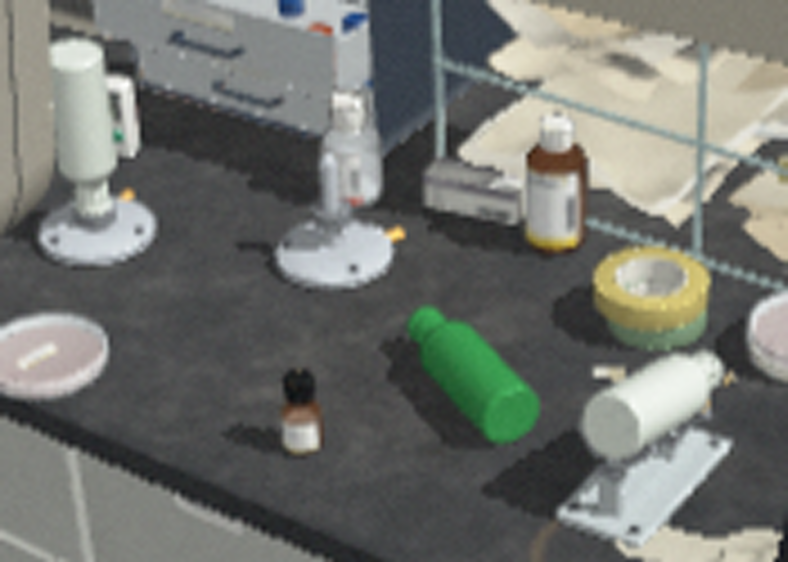

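View pics/tc.png

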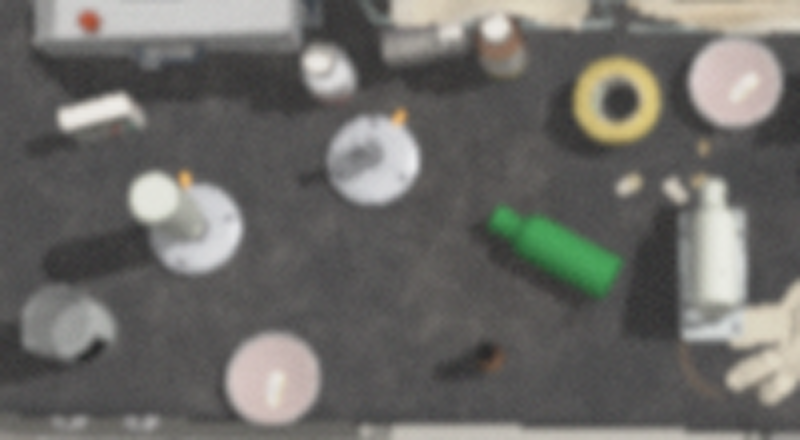

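```bash
cat > h.py <<'E'
import numpy as np
from scipy.spatial.transform import Rotation as R
from bench import get_calibration
def ray(n,uv):
    c=get_calibration(n); f=210/np.tan(np.radians(c['fovy']/2))
    d=R.from_euler('xyz',c['orientation'],degrees=True).apply([(uv[0]-c['cx'])/f,-(uv[1]-c['cy'])/f,-1])
    return c['eye'],d/np.linalg.norm(d)
def atz(n,uv,z):
    e,d=ray(n,uv); return e+d*(z-e[2])/d[2]
def proj(n,p):
    c=get_calibration(n); f=210/np.tan(np.radians(c['fovy']/2))
    q=R.from_euler('xyz',c['orientation'],degrees=True).inv().apply(np.array(p)-c['eye'])
    return np.array([c['cx']-f*q[0]/q[2],c['cy']+f*q[1]/q[2]])
def tri(a,b):
    e1,d1=ray("top",a);e2,d2=ray("scene",b)
    s=np.linalg.lstsq(np.c_[d1,-d2],e2-e1,rcond=None)[0]
    p,q=e1+s[0]*d1,e2+s[1]*d2
    return (p+q)/2,np.linalg.norm(p-q)
T=lambda u,v:(110+(u+.5)/4-.5,160+(v+.5)/4-.5)
S=lambda u,v:(150+(u+.5)/4.5-.5,125+(v+.5)/4.5-.5)
E
python3 - <<'E'
from h import *
np.set_printoptions(precision=1,suppress=True)
for nm,t,s,z in [("freebase",(374,158),(335,249),14),("usedbase",(196,227),(97,226),14)]:
    print(nm,atz("top",T(*t),z),atz("scene",S(*s),z),tri(T(*t),S(*s)))
print("used bottle base",atz("top",T(156,197),156),atz("scene",S(78,50),156))
for t in [(683,338),(745,338)]: print("plate top",atz("top",T(*t),8))
for s in [(563,513),(636,540),(731,440)]: print("plate sc",atz("scene",S(*s),8))
print("mouth",atz("top",T(713,183),47),atz("scene",S(711,366),47))
print("basec scene",atz("scene",S(611,427),81),"top base edge",atz("top",T(718,305),60), "sides",atz("top",T(694,260),70),atz("top",T(742,260),70))
print("freetip",atz("top",T(350,158),88),tri(T(350,158),S(330,185)))
E
```

```text
freebase [583.2  93.1  14. ] [572.6  90.2  14. ] (array([583.3,  96.2,   6.5]), np.float64(4.682329970696376))
usedbase [509.7 263.8  14. ] [500.2 260.5  14. ] (array([509.5, 267.2,   7.1]), np.float64(4.46497220957714))
used bottle base [509.3 263.8 156. ] [510.6 265.2 156. ]
plate top [ 412.5 -215.8    8. ]
plate top [ 413.9 -275.8    8. ]
plate sc [ 410.8 -219.1    8. ]
plate sc [ 413.2 -272.1    8. ]
plate sc [ 535.8 -270.2    8. ]
mouth [ 558.3 -241.3   47. ] [ 553.7 -242.9   47. ]
basec scene [ 421.5 -247.5   81. ] top base edge [ 437.5 -248.2   60. ] sides [ 478.4 -224.6   70. ] [ 479.4 -269.9   70. ]
freetip [565.4 102.9  88. ] (array([575.7, 102.3,  63.1]), np.float64(13.9372009003811))
```

Request:
step_arm(rows=[[[370, -235, 0], 14.8], [[370, -235, 0], 14.8], [[370, -235, 0], 14.8], [[370, -235, 0], 14.8], [[370, -235, 0], 14.8], [[370, -235, 0], 14.8], [[370, -235, 0], 14.8], [[370, -235, 0], 14.8], [[370, -235, 0], 14.8], [[370, -235, 0], 14.8], [[370, -235, 0], 14.8], [[370, -235, 0], 14.8]], fingers=1)

```text
time: 1.3
tool_pos: [456.9, -247.3, 242.0]
tcp_rot: [-180.0, 0.0, 1.4]
ft_force: [0.4, -0.1, -0.9]
finger_gap: 85.0
grip_force: 0.0
```

```bash
cat > fit.py <<'E'
from h import *
import cv2
from scipy.optimize import minimize
def sil(n,x,y,K=8,o=(0,0),wh=(40,40),H=14,r=44,z0=0):
    t=np.linspace(0,2*np.pi,90)
    P=[proj(n,p) for z in(z0,H) for p in np.c_[x+r*np.cos(t),y+r*np.sin(t),z+0*t]]
    h=cv2.convexHull(((np.array(P)-o+.5)*K).astype(np.float32)).astype(np.int32)
    m=np.zeros((wh[1]*K,wh[0]*K),np.uint8);cv2.fillPoly(m,[h],1);return m
def fitdisc(n,im,x,y,thr,H=14,K=8):
    u=proj(n,(x,y,7));o=np.round(u).astype(int)-20
    g=cv2.resize(im[o[1]:o[1]+40,o[0]:o[0]+40],None,fx=K,fy=K,interpolation=cv2.INTER_CUBIC)
    hsv=g.max(2); m=(hsv>thr).astype(np.uint8)
    best=None
    f=lambda p:np.sum(m!=sil(n,p[0],p[1],K,o,H=H))
    s=minimize(f,[x,y],method='Nelder-Mead',options=dict(initial_simplex=[[x-8,y-8],[x+10,y-5],[x,y+9]]))
    return s.x,s.fun/K/K,m.sum()/K/K
E
python3 - <<'E'
from fit import *
np.set_printoptions(precision=1,suppress=True)
for n in("top","scene"):
    im=cv2.imread(f"pics/{n}0.png")
    for nm,x,y in(("free",578,93),("used",506,263)):
        for thr in(110,130,150): print(n,nm,thr,*fitdisc(n,im,x,y,thr))
E
```

```text
Traceback (most recent call last):
  File "fit.py", line 15, in fitdisc
    s=minimize(f,[x,y],method='Nelder-Mead',options=dict(initial_simplex=[[x-8,y-8],[x+10,y-5],[x,y+9]]))
  File "fit.py", line 14, in <lambda>
    f=lambda p:np.sum(m!=sil(n,p[0],p[1],K,o,H=H))
                         ~~~^^^^^^^^^^^^^^^^^^^^^
  File "fit.py", line 6, in sil
    P=[proj(n,p) for z in(z0,H) for p in np.c_[x+r*np.cos(t),y+r*np.sin(t),z+0*t]]
       ~~~~^^^^^
  File "h.py", line 11, in proj
    c=get_calibration(n); f=210/np.tan(np.radians(c['fovy']/2))
ValueError: time passes only in moves, steps and waits
```

Request:
step_arm(rows=[[[0, 0, 50], 0], [[0, 0, 100], 0], [[0, 0, 130], 0], [[0, 0, 150], 0], [[0, 0, 150], 0]])

```text
time: 1.8
tool_pos: [454.1, -246.4, 88.5]
tcp_rot: [-179.8, 0.3, 1.3]
ft_force: [0.8, 0.5, -0.1]
finger_gap: 85.0
grip_force: 0.0
```

Request:
step_arm(rows=[[[0, 0, 20], 0], [[0, 0, 32], 0], [[0, 0, 32], 0], [[0, 0, 32], 0]])

```text
time: 2.2
tool_pos: [457.5, -247.3, 61.1]
tcp_rot: [180.0, -0.0, 1.4]
ft_force: [0.8, 0.1, 0.3]
finger_gap: 85.2
grip_force: 0.0
```

```bash
python3 - <<'E'
from bench import *
import json,numpy as np,cv2
json.dump({n:{k:np.array(v).tolist() for k,v in get_calibration(n).items()} for n in("top","scene")},open("cal.json","w"))
a=snapshot("scene");b=snapshot("top");cv2.imwrite("pics/s1.png",a);cv2.imwrite("pics/t1.png",b)
E
sed -i 's/^from bench.*/import json\nC=json.load(open("cal.json"))\nget_calibration=lambda n:C[n]/' h.py
python3 - <<'E'
from fit import *
np.set_printoptions(precision=1,suppress=True)
for n in("top","scene"):
    im=cv2.imread(f"pics/{n}0.png")
    for nm,x,y in(("free",578,93),("used",506,263)):
        for thr in(110,130,150): print(n,nm,thr,*fitdisc(n,im,x,y,thr))
a=cv2.resize(cv2.imread("pics/s1.png")[150:260,250:390],None,fx=3.4,fy=3.4,interpolation=2)
b=cv2.resize(cv2.imread("pics/t1.png")[190:270,250:340],None,fx=3.5,fy=3.5,interpolation=2)
c=np.zeros((374,800,3),np.uint8);c[:a.shape[0],:a.shape[1]]=a;c[:b.shape[0],480:480+b.shape[1]]=b
cv2.imwrite("pics/g1.png",c)
E
```

```text
top free 110 [583.9  93.3] 88.65625 492.171875
top free 130 [583.7  93.7] 65.453125 425.5625
top free 150 [584.1  93.7] 119.28125 336.546875
top used 110 [510.3 263.6] 149.84375 563.96875
top used 130 [510.7 265.4] 145.75 495.796875
top used 150 [512.3 266.8] 163.859375 434.21875
scene free 110 [582.5  97.4] 208.03125 496.953125
scene free 130 [584.1  98. ] 240.5 419.375
scene free 150 [585.3  98.7] 251.421875 356.3125
scene used 110 [509.  269.3] 347.5625 629.421875
scene used 130 [509.6 269.8] 331.40625 534.03125
scene used 150 [510.4 269.9] 293.6875 429.296875
```

View pics/g1.png

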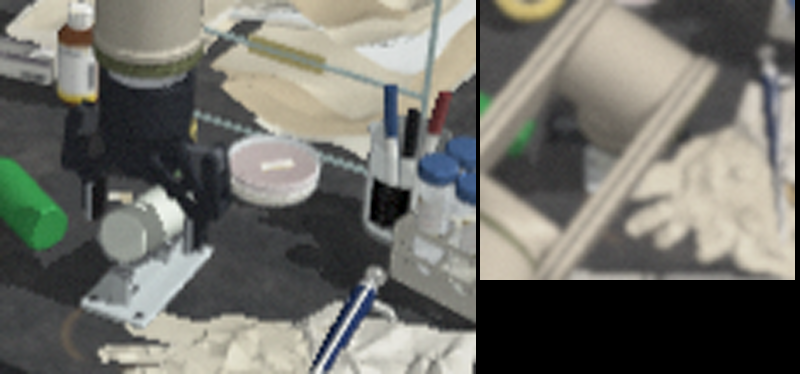

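Request:
step_arm(rows=[[[0, 0, 0], 0], [[0, 0, 0], 0], [[0, 0, 0], 0], [[0, 0, 0], 0], [[0, 0, 0], 0], [[0, 0, 0], 0], [[0, 0, 0], 0], [[0, 0, 0], 0]], fingers=0.4, squeeze=20)

```text
time: 3.1
tool_pos: [457.6, -243.3, 60.9]
tcp_rot: [-179.7, 0.0, 1.5]
ft_force: [-2.7, 18.6, 15.0]
finger_gap: 43.6
grip_force: 19.0
```

Request:
step_arm(rows=[[[0, -3, 0], 0], [[0, -5, 0], 0], [[0, -5, 0], 0]])

```text
time: 3.4
tool_pos: [457.9, -242.9, 61.3]
tcp_rot: [179.9, -0.1, 1.5]
ft_force: [-1.3, -4.2, 4.2]
finger_gap: 43.1
grip_force: 20.1
```

Request:
step_arm(rows=[[[0, 0, -10], 0], [[0, 0, -30], 0], [[0, 0, -60], 0], [[0, 0, -100], 0], [[0, 0, -140], 0], [[0, 0, -140], 0], [[0, 0, -140], 0]])

```text
time: 4.1
tool_pos: [457.9, -242.0, 201.7]
tcp_rot: [179.9, -0.1, 1.5]
ft_force: [-0.2, 0.2, -1.5]
finger_gap: 43.7
grip_force: 20.8
```

```bash
python3 - <<'E'
from bench import *
import cv2
a=snapshot("scene");cv2.imwrite("pics/s2.png",a)
cv2.imwrite("pics/g2.png",cv2.resize(a[100:260,220:390],None,fx=3,fy=3,interpolation=2))
E
```

```text
(no output)
```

View pics/g2.png

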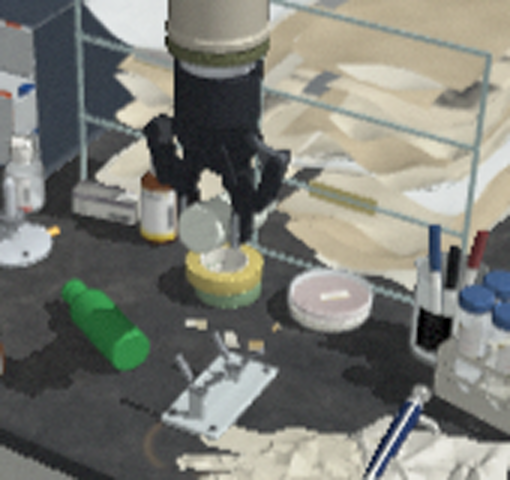

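Request:
step_arm(rows=[[[0, 0, 0], 0], [[0, 0, 0], 0]], fingers=0.49)

```text
time: 4.35
tool_pos: [456.4, -241.2, 198.5]
tcp_rot: [-179.9, 0.1, 1.5]
ft_force: [-0.3, -0.3, -1.1]
finger_gap: 43.2
grip_force: 20.8
```

```bash
python3 -c "
from bench import r
s=r.sense();print({k:s[k] for k in('finger_gap','grip_force','wrist_torque','ft_force')})"
```

```text
{'finger_gap': 43.20617062367725, 'grip_force': 20.792249143123627, 'wrist_torque': array([-0.01413771,  0.00595446, -0.05409094]), 'ft_force': array([-0.30950265, -0.34520544, -1.14711605])}
```

Request:
step_arm(rows=[[[0, 0, 0], 0], [[0, 0, 0], 0]], fingers=0.5)

```text
time: 4.55
tool_pos: [457.0, -241.6, 199.5]
tcp_rot: [-180.0, 0.1, 1.5]
ft_force: [0.4, -0.0, -1.4]
finger_gap: 43.2
grip_force: 20.8
```

```bash
python3 -c "
from bench import r
s=r.sense();print({k:s[k] for k in('finger_gap','grip_force','wrist_torque','ft_force')})"
```

```text
{'finger_gap': 43.21914853717082, 'grip_force': 20.792418122291565, 'wrist_torque': array([ 0.03503432, -0.0159823 ,  0.02165039]), 'ft_force': array([ 0.39719204, -0.02226177, -1.40769273])}
```

Request:
step_arm(rows=[[[1, -40, 0], 0], [[2, -90, 0], 0], [[3, -140, 0], 0], [[4, -190, 0], 0], [[5, -240, 0], 0], [[6, -290, 0], 0], [[7, -325, 0], 0], [[7, -336, 0], 0], [[7, -336, 0], 0], [[7, -336, 0], 0], [[7, -336, 0], 0]])

```text
time: 5.65
tool_pos: [455.9, 92.9, 200.2]
tcp_rot: [180.0, 0.0, 1.4]
ft_force: [0.8, -0.3, -1.6]
finger_gap: 43.5
grip_force: 21.0
```

```bash
python3 - <<'E'
from bench import *
import cv2,numpy as np
a=snapshot("scene");cv2.imwrite("pics/s3.png",a);b=snapshot("top");cv2.imwrite("pics/t3.png",b)
A=cv2.resize(a[100:230,140:300],None,fx=3,fy=3,interpolation=2);B=cv2.resize(b[160:260,130:240],None,fx=2.9,fy=3.9,interpolation=2)
print(r.sense()['tool_pos'])
cv2.imwrite("pics/g3.png",np.hstack([A,B[:390]]))
E
```

```text
[455.90708164  92.98190418 200.27297122]
```

View pics/g3.png

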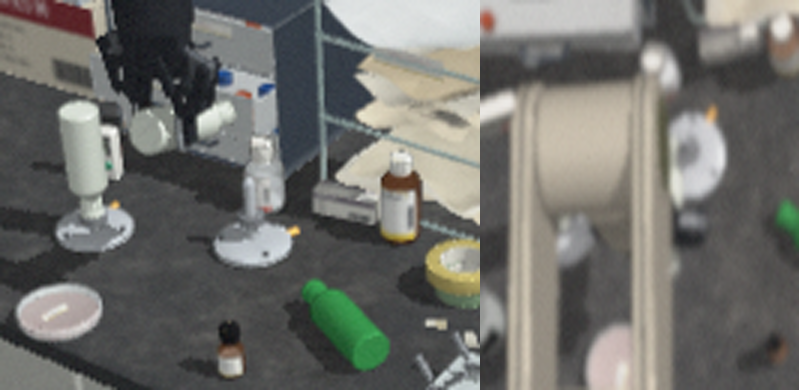

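Request:
step_arm(rows=[[[0, 0, 40], 0], [[0, 0, 80], 0], [[0, 0, 110], 0], [[0, 0, 117], 0], [[0, 0, 117], 0], [[5, 0, 117], 0], [[11, 0, 117], 0], [[16, 0, 117], 0], [[18, 0, 117], 0], [[18, 0, 117], 0]])

```text
time: 6.75
tool_pos: [474.2, 94.8, 83.6]
tcp_rot: [-180.0, -0.0, 1.5]
ft_force: [0.1, -0.7, -1.0]
finger_gap: 43.5
grip_force: 21.0
```

Request:
step_arm(rows=[[[3, 0, 0], 0], [[6, 0, 0], 0], [[6, 0, 0], 0]])

```text
time: 7.05
tool_pos: [475.9, 95.1, 81.4]
tcp_rot: [-180.0, 0.5, 1.5]
ft_force: [-14.8, 0.8, 3.0]
finger_gap: 43.7
grip_force: 21.0
```

Request:
step_arm(rows=[[[0, 0, -5], 0], [[1, 0, -10], 0], [[3, 0, -16], 0], [[5, 0, -22], 0], [[5, 0, -22], 0]])

```text
time: 7.55
tool_pos: [484.5, 95.3, 105.8]
tcp_rot: [-180.0, 0.0, 1.5]
ft_force: [-6.4, 0.9, -1.3]
finger_gap: 43.1
grip_force: 21.2
```

```bash
python3 - <<'E'
from bench import *
import cv2
s=r.sense();print(s['tool_pos'],s['ft_force'],s['wrist_torque'])
a=snapshot("scene");cv2.imwrite("pics/s4.png",a)
cv2.imwrite("pics/g4.png",cv2.resize(a[110:220,140:280],None,fx=4,fy=4,interpolation=2))
E
```

```text
[484.5442734   95.26762704 105.83989371] [-6.35120923  0.89011551 -1.32113071] [0.27209247 1.06156481 0.15940541]
```

View pics/g4.png

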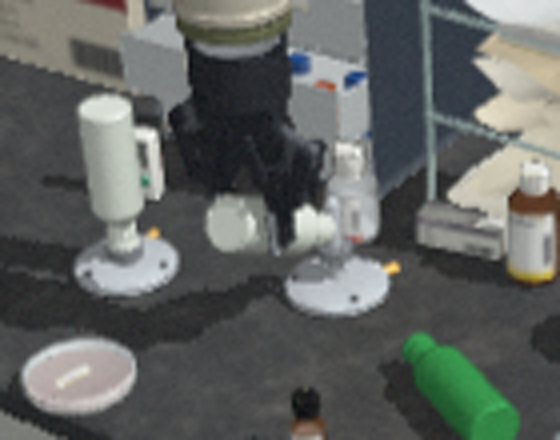

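Request:
step_arm(rows=[[[4, 0, -9], 0], [[8, 0, -16], 0], [[12, 0, -23], 0], [[18, 0, -30], 0], [[24, 0, -36], 0], [[30, 0, -42], 0], [[30, 0, -42], 0]])

```text
time: 8.3
tool_pos: [516.3, 95.7, 148.8]
tcp_rot: [-180.0, -0.1, 1.4]
ft_force: [-2.3, -0.3, -0.3]
finger_gap: 43.0
grip_force: 21.7
```

Request:
step_arm(rows=[[[6, 0, -4], 0], [[12, 0, -8], 0], [[18, 0, -12], 0], [[24, 0, -15], 0], [[31, 0, -18], 0], [[38, 0, -20], 0], [[44, 0, -22], 0], [[50, 0, -23], 0], [[50, 0, -23], 0]])

```text
time: 9.2
tool_pos: [565.7, 97.0, 170.6]
tcp_rot: [-180.0, -0.1, 1.5]
ft_force: [-3.0, -0.7, -0.7]
finger_gap: 43.5
grip_force: 19.9
```

```bash
python3 - <<'E'
from bench import *
import cv2
s=r.sense();print(s['tool_pos'],s['ft_force'],s['wrist_torque'])
a=snapshot("scene");cv2.imwrite("pics/s5.png",a)
cv2.imwrite("pics/g5.png",cv2.resize(a[100:220,140:280],None,fx=5,fy=5,interpolation=2))
E
```

```text
[565.67266411  97.03583198 170.61690689] [-2.9888988  -0.73084794 -0.67141592] [-0.02393218  0.4299014  -0.0506855 ]
```

View pics/g5.png

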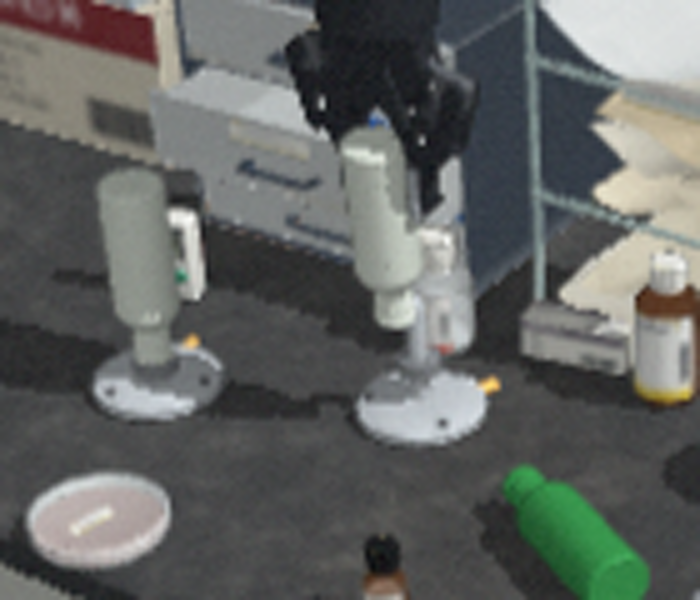

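```bash
python3 - <<'E'
from h import *
np.set_printoptions(precision=2,suppress=True)
for y in (94,97): print(y,"scene disc",proj("scene",(582.5,y,7)),"top disc",proj("top",(582.5,y,7)), "spig70",proj("scene",(582.5,y,70)))
for y in (95,97): print("neck",y,proj("scene",(562.5,y,85)), "base c",proj("scene",(565.7,y,210)),proj("scene",(562.5,y,210)))
E
```

```text
94 scene disc [225.1  180.07] top disc [203.18 199.69] spig70 [223.95 163.88]
97 scene disc [224.4  179.81] top disc [202.43 199.67] spig70 [223.23 163.63]
neck 95 [219.62 162.42] base c [217.59 127.14] [216.94 127.53]
neck 97 [219.13 162.25] base c [217.08 126.98] [216.44 127.37]
```

Request:
step_arm(rows=[[[-3, 0, 0], 0], [[-3, 0, -15], 0], [[-3, 0, -30], 0], [[5, 2, -30], 0], [[15, 3, -30], 0], [[20, 3, -30], 0], [[20, 3, -30], 0], [[20, 3, -30], 0]])

```text
time: 10.05
tool_pos: [584.5, 94.5, 199.3]
tcp_rot: [180.0, 0.1, 1.5]
ft_force: [-0.3, 0.7, -1.3]
finger_gap: 43.6
grip_force: 19.8
```

```bash
python3 - <<'E'
from bench import *
import cv2
s=r.sense();print(s['tool_pos'],s['ft_force'],s['wrist_torque'])
a=snapshot("scene");cv2.imwrite("pics/s6.png",a)
cv2.imwrite("pics/g6.png",cv2.resize(a[100:200,190:270],None,fx=6,fy=6,interpolation=2))
E
```

```text
[584.49120283  94.4831664  199.3267912 ] [-0.33949816  0.70572579 -1.317104  ] [0.03319706 0.06139573 0.04286133]
```

View pics/g6.png

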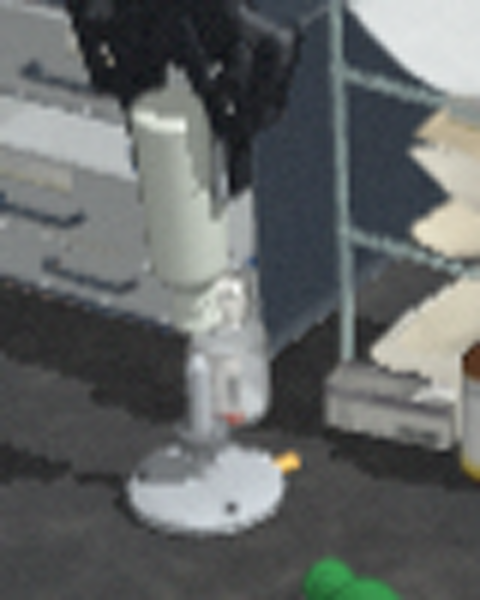

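Request:
step_arm(rows=[[[0, 0, 8], 0], [[0, 0, 14], 0], [[0, 0, 19], 0], [[0, 0, 23], 0], [[0, 0, 23], 0]])

```text
time: 10.6
tool_pos: [584.2, 94.5, 176.2]
tcp_rot: [180.0, 0.1, 1.5]
ft_force: [-0.0, -0.3, -1.3]
finger_gap: 43.2
grip_force: 19.8
```

Request:
step_arm(rows=[[[0, 0, 4], 0], [[0, 0, 8], 0], [[0, 0, 12], 0], [[0, 0, 12], 0]])

```text
time: 11.0
tool_pos: [584.3, 94.5, 164.4]
tcp_rot: [180.0, 0.1, 1.5]
ft_force: [-0.6, -0.1, -1.5]
finger_gap: 43.4
grip_force: 19.8
```

Request:
step_arm(rows=[[[0, 0, 4], 0], [[0, 0, 8], 0], [[0, 0, 12], 0], [[0, 0, 12], 0]])

```text
time: 11.4
tool_pos: [584.2, 94.5, 152.3]
tcp_rot: [180.0, 0.1, 1.5]
ft_force: [-0.0, -0.1, -1.4]
finger_gap: 42.7
grip_force: 19.8
```

Request:
step_arm(rows=[[[0, 0, 2], 0], [[0, 0, 4], 0], [[0, 0, 4], 0]])

```text
time: 11.7
tool_pos: [584.6, 94.6, 149.0]
tcp_rot: [-180.0, 0.0, 1.5]
ft_force: [-0.1, 0.1, -1.1]
finger_gap: 43.2
grip_force: 19.8
```

Request:
step_arm(rows=[[[0, 0, 1], 0], [[0, 0, 2], 0], [[0, 0, 2], 0]])

```text
time: 12.0
tool_pos: [584.7, 94.6, 147.1]
tcp_rot: [-180.0, 0.0, 1.5]
ft_force: [-0.2, -0.7, -2.1]
finger_gap: 43.5
grip_force: 19.8
```

Request:
step_arm(rows=[[[0, 0, 1], 0], [[0, 0, 2], 0], [[0, 0, 2], 0]])

```text
time: 12.3
tool_pos: [584.6, 94.6, 145.1]
tcp_rot: [-180.0, 0.0, 1.5]
ft_force: [1.1, 0.3, -1.3]
finger_gap: 43.3
grip_force: 19.8
```

Request:
step_arm(rows=[[[0, 0, 1], 0], [[0, 0, 2], 0], [[0, 0, 2], 0]])

```text
time: 12.6
tool_pos: [584.6, 94.6, 143.1]
tcp_rot: [180.0, 0.0, 1.5]
ft_force: [0.1, -0.7, -1.4]
finger_gap: 43.2
grip_force: 19.8
```

Request:
step_arm(rows=[[[0, 0, 1], 0], [[0, 0, 2], 0], [[0, 0, 2], 0]])

```text
time: 12.9
tool_pos: [584.6, 94.6, 141.1]
tcp_rot: [-180.0, 0.0, 1.5]
ft_force: [-1.0, 0.3, -2.0]
finger_gap: 43.1
grip_force: 19.8
```

Request:
step_arm(rows=[[[0, 0, 1], 0], [[0, 0, 2], 0], [[0, 0, 2], 0]])

```text
time: 13.2
tool_pos: [584.6, 94.5, 139.1]
tcp_rot: [180.0, 0.0, 1.5]
ft_force: [0.1, 0.2, -0.9]
finger_gap: 43.5
grip_force: 19.8
```

Request:
step_arm(rows=[[[0, 0, 1], 0], [[0, 0, 2], 0], [[0, 0, 2], 0]])

```text
time: 13.5
tool_pos: [584.7, 94.6, 137.1]
tcp_rot: [-180.0, 0.0, 1.5]
ft_force: [0.0, -1.0, -0.9]
finger_gap: 43.5
grip_force: 19.8
```

Request:
step_arm(rows=[[[0, 0, 1], 0], [[0, 0, 2], 0], [[0, 0, 2], 0]])

```text
time: 13.8
tool_pos: [584.6, 94.6, 135.1]
tcp_rot: [180.0, 0.0, 1.5]
ft_force: [0.7, 0.0, -1.6]
finger_gap: 42.8
grip_force: 19.8
```

Request:
step_arm(rows=[[[0, 0, 1], 0], [[0, 0, 2], 0], [[0, 0, 2], 0]])

```text
time: 14.1
tool_pos: [585.0, 94.6, 133.9]
tcp_rot: [-180.0, -0.0, 1.5]
ft_force: [-1.1, -0.5, 4.0]
finger_gap: 43.1
grip_force: 20.3
```

Request:
step_arm(rows=[[[0, 0, -0.6], 0], [[0, 0, -0.6], 0], [[0, 0, -0.6], 0]])

```text
time: 14.4
tool_pos: [584.9, 94.6, 133.9]
tcp_rot: [-180.0, -0.0, 1.5]
ft_force: [-0.7, 0.5, 1.5]
finger_gap: 43.5
grip_force: 19.9
```

Request:
step_arm(rows=[[[0, 0, 0], 0], [[0, 0, 0], 0], [[0, 0, 0], 0]], fingers=0.56)

```text
time: 14.7
tool_pos: [584.7, 94.6, 133.7]
tcp_rot: [-180.0, 0.0, 1.5]
ft_force: [-0.9, 1.0, 0.4]
finger_gap: 48.1
grip_force: 0.0
```

Request:
step_arm(rows=[[[0, 0, 0], 0], [[0, 0, 0], 0], [[0, 0, 0], 0], [[0, 0, 0], 0], [[0, 0, 0], 0]], fingers=0.95)

```text
time: 15.2
tool_pos: [584.8, 94.6, 133.9]
tcp_rot: [180.0, 0.0, 1.5]
ft_force: [-0.3, -0.5, -0.0]
finger_gap: 81.1
grip_force: 0.0
```

Request:
step_arm(rows=[[[0, 0, -15], 0], [[0, 0, -35], 0], [[0, 0, -60], 0], [[0, 0, -85], 0], [[0, 0, -85], 0], [[0, 0, -85], 0]])

```text
time: 15.8
tool_pos: [585.5, 94.6, 220.6]
tcp_rot: [-180.0, -0.2, 1.5]
ft_force: [-0.5, 0.3, -0.5]
finger_gap: 81.2
grip_force: 0.0
```

```bash
python3 - <<'E'
from bench import *
from h import *
import cv2
a=snapshot("scene");cv2.imwrite("pics/s7.png",a)
# compare bottle's mask (bright pixels) row by row around the column of the spigot axis
g=a.max(2).astype(int); d=a.astype(int).ptp(2) if hasattr(a,'ptp') else np.ptp(a.astype(int),axis=2)
for v in range(120,182,3):
    print(v,' '.join(f"{x:3d}" for x in g[v,204:246]))
print(proj("scene",(583,94.5,172)),proj("scene",(583,94.5,82)),proj("scene",(583,94.5,42)))
E
```

```text
120 187 186 186 164 147 138 138 139 123 124 129 133 133 132 134 132 132 129 133 130 129 133 133 132 128 126 101 117  69  41  45  46  51  67  70  69  71  68  71  71  74  94
123 186 189 187 188 189 186 187 180 171 143 155 155 162 179 165 148 140 129 130 121 127 130 127 133 132 124  83 124  67  37  40  53  61  69  68  66  70  72  69  70  72  87
126 186 189 190 188 189 188 182 163  89  91  97 118 133 150 187 191 189 187 185 188 189 191 189 191 187 169 165 118 123  68  71  75  69  69  75  72  72  70  71  71  70  85
129 132 131 130 130 128 142 165 175 172 163 170 173 186 189 188 178 173 172 180 188 189 182 118 127 130 133 141 147  78  68  74  70  70  69  71  69  71  72  73  71  71  78
132 130 128 130 130 131 133 131 132 131 132 130 132 132 132 134 148 158 173 177 170 178 185 161 168 185 170 170 160  82  71  73  71  72  68  69  73  71  71  71  70  69  80
135 123 130 129 129 132 130 131 131 129 131 132 123 134 134 135 133 135 144 203 202 206 222 221 211 170 174 169 166  98  69  72  73  71  69  72  68  69  75  66  72  70  76
138 131 129 129 129 129 130 130 129 132 130 133 145 181 197 158 163 
[... 1895 characters left out ...]
 149 184 160 207 222 205 172 108  82  69  66  56  56  57  56  58  45  54  45  47  47  47  47  45  53
174  74  75  78  74  74  76  75  73  74  73  77  82  91  96 118 113  88  91  97 106 105 124 125 139 160 152 112 106 109  83  73  74  68  72  74  70  73  73  70  74  69  62
177  49  44  42  46  48  49  69  70  80  96 114 121 117 121 121 120 118 119 126 137 144 159 180 200 198 200 201 202 201 204 204 209 234 246 232 209  78  76  75  76  73  78
180  46  48  45  45  45  43  58 108 169 134 148 151 149 149 150 153 151 158 199 186 187 200 200 202 202 203 205 205 208 208 209 210 205 127  78  78  81  80  77  73  73  74
[221.95225744 136.00227061] [223.701016   160.61445973] [224.44306416 171.05811381]
```

Request:
step_arm(rows=[[[-2, 0, 0], 0], [[-2, 0, 0], 0], [[-2, 0, 0], 0], [[-2, 0, 0], 0], [[-2, 0, 0], 0], [[-2, 0, 0], 0], [[-2, 0, 0], 0], [[-2, 0, 0], 0], [[-2, 0, 0], 0], [[-2, 0, 0], 0], [[-2, 0, 0], 0], [[-2, 0, 0], 0]], fingers=0)

```text
time: 17.05
tool_pos: [582.8, 94.5, 218.9]
tcp_rot: [-180.0, -0.0, 1.5]
ft_force: [0.3, 0.3, -1.0]
finger_gap: 0.5
grip_force: 0.0
```

Request:
step_arm(rows=[[[0, 0, 12], 0], [[0, 0, 22], 0], [[0, 0, 30], 0], [[0, 0, 32], 0], [[0, 0, 32], 0]])

```text
time: 17.55
tool_pos: [582.4, 94.4, 186.1]
tcp_rot: [180.0, 0.1, 1.5]
ft_force: [0.2, -0.2, 0.4]
finger_gap: 0.2
grip_force: 0.0
```

Request:
step_arm(rows=[[[0, 0, 1], 0], [[0, 0, 2], 0], [[0, 0, 3], 0], [[0, 0, 4], 0], [[0, 0, 4], 0]])

```text
time: 18.05
tool_pos: [583.1, 94.6, 183.5]
tcp_rot: [-180.0, -0.1, 1.5]
ft_force: [-0.2, -0.2, 4.4]
finger_gap: 0.1
grip_force: 2.2
```

Request:
step_arm(rows=[[[0, 0, 1], 0], [[0, 0, 2], 0], [[0, 0, 3], 0], [[0, 0, 4], 0], [[0, 0, 5], 0], [[0, 0, 6], 0], [[0, 0, 7], 0], [[0, 0, 7], 0]])

```text
time: 18.85
tool_pos: [582.6, 94.5, 175.6]
tcp_rot: [180.0, 0.0, 1.5]
ft_force: [0.2, -0.3, 3.8]
finger_gap: 0.0
grip_force: 1.5
```

Request:
step_arm(rows=[[[0, 0, 1], 0], [[0, 0, 2], 0], [[0, 0, 3], 0], [[0, 0, 4], 0], [[0, 0, 5], 0], [[0, 0, 6], 0], [[0, 0, 6], 0]])

```text
time: 19.55
tool_pos: [582.6, 94.5, 169.6]
tcp_rot: [-180.0, 0.0, 1.5]
ft_force: [0.9, -1.2, 2.9]
finger_gap: -0.2
grip_force: 1.5
```

Request:
step_arm(rows=[[[0, 0, 1], 0], [[0, 0, 2], 0], [[0, 0, 3], 0], [[0, 0, 3], 0]])

```text
time: 19.95
tool_pos: [582.9, 94.5, 167.0]
tcp_rot: [-180.0, -0.0, 1.5]
ft_force: [0.2, -0.5, 4.8]
finger_gap: 0.1
grip_force: 2.5
```

Request:
step_arm(rows=[[[0, 0, 1], 0], [[0, 0, 2], 0], [[0, 0, 2], 0]])

```text
time: 20.25
tool_pos: [584.0, 94.6, 166.9]
tcp_rot: [-180.0, -0.2, 1.5]
ft_force: [0.1, -0.6, 13.4]
finger_gap: 0.3
grip_force: 6.6
```

Request:
step_arm(rows=[[[0, 0, -3], 0], [[0, 0, -15], 0], [[0, 0, -45], 0], [[0, 0, -85], 0], [[0, 0, -100], 0], [[0, 0, -100], 0], [[0, 0, -100], 0]])

```text
time: 20.95
tool_pos: [582.5, 94.5, 264.2]
tcp_rot: [180.0, 0.0, 1.5]
ft_force: [0.2, 0.2, -0.2]
finger_gap: -0.1
grip_force: 0.0
```

```bash
python3 - <<'E'
from bench import *
from h import *
import cv2
s=r.sense();print(s['tool_pos'],s['ft_force'],np.abs(s['qd']).max())
a=snapshot("scene");g=a.max(2).astype(int)
for v in range(129,184,3): print(v,' '.join(f"{x:3d}" for x in g[v,208:240]))
print(proj("scene",(583,94.5,156)),proj("scene",(583,94.5,26)))
p=a[110:200,150:200];q=cv2.imread("pics/s0.png") if 0 else cv2.imread("pics/scene0.png")[110:200,150:200]
d=cv2.absdiff(p,q).max(2);print("parked region changed px",(d>60).sum())
E
```

```text
[582.48902225  94.47937279 264.15863897] [ 0.15027297  0.17274325 -0.17244369] 1.8142522451451275
129 133 144 163 175 174 165 171 173 189 190 187 175 171 173 181 187 186 183 119 127 130 135 144 147  80  69  73  67  70  71  69  73
132 129 131 131 131 131 132 131 131 130 130 133 141 142 157 157 159 184 182 160 170 185 171 170 165  82  75  72  68  72  73  73  72
135 130 129 128 130 130 130 129 133 133 129 130 132 134 133 131 132 154 166 172 169 170 171 171 162  95  70  69  73  72  71  74  77
138 130 131 129 131 129 132 130 131 132 131 143 166 165 167 169 169 177 186 174 171 173 172 172 164 119  73  70  72  73  71  73  71
141 127 130 128 129 131 129 127 142 222 222 223 222 222 221 222 223 222 223 223 224 222 165 167 158 110  77  72  70  73  70  69  71
144 131 130 133 132 134 141 162 136 135 150 183 200 207 216 221 226 236 238 216 200 198 178 133 133 108  80  71  71  73  66  69  72
147  87 103  87  71  86 120 130 132 129 135 140 148 153 166 175 185 192 197 202 204 201 208 173 119 133  75  74  73  69  69  73  72
150 127 126 128 131 129 134 132 131 127 135 142 145 155 164 173 184 190 196 20
[... 890 characters left out ...]
 80  84 102 130 129 130 130 160 194 211  78  80  69  67  57  60  56  59  53  46  52  46
174  75  74  75  75  73  74  76  79  93  99 121 139 124 139 154 177 188 170 212 220 183 148 112 105 111  86  75  72  73  71  73  73
177  43  46  49  47  64  91 115 120 113 121 119  93  89 110 141 144 162 171 187 151 149 199 201 199 201 204 202 210 232 246 230 207
180  45  43  48  91 123 135 146 152 196 189 148 147 135 100  98 110 115 134 126 161 181 200 203 206 208 208 211 210 204 131  75  76
183  52  44  48  94 174 186 184 192 194 197 200 199 200 202 203 201 203 204 202 191 179 192 211 214 216 218 220 211 143  83  71  69
[222.27148863 140.49515979] [224.7341284  175.15457883]
parked region changed px 472
```

```bash
python3 -c "
from bench import r
print(r.hand_in())"
```

```text
the job is handed in; nothing more can be done
None
```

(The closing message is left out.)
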